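Turn the two-faced coaster over in its glass-topped case

TASK

The square coaster in the glass-topped case leans in its cradle with its dark walnut face looking out. Slide the pane above it fully open, past the other pane, turn the coaster over so that it leans in the same cradle, centred, with its cork face looking out, and slide the pane fully shut again. Leave the vial and the things around the case where they stand.

Things in the scene. Friction and masses are not known exactly. Their poses are not given: they have to be found in the camera images.
- case: fixed oak-framed case, clear walls, 210 (x) x 380 (y) x 108 mm high, floor 8 mm, walls 5 mm, oak rail 12 mm wide along the tops of the long walls; origin at the centre of its underside, z up, x about away from the robot, y along the case to the left. Two clear panes close its top, over its left (+y) and right (-y) halves; the coaster stands under one, the vial under the other
- pane_left (a joint): how far the left (+y), upper pane is slid open, m: 0 fully shut, 0.148 fully open (end stops). Clear, 206 x 186 x 5 mm with brass edge strips, covers the left half of the case, opens along the case's -y direction, over the other pane. About 1.2 N of friction; stays where left. Its underside is 116 mm above the case's underside
- pane_right (a joint): how far the right (-y), lower pane is slid open, m: 0 fully shut, 0.148 fully open (end stops). Clear, 206 x 186 x 5 mm with brass edge strips, covers the right half of the case, opens along the case's +y direction, under the other pane. About 1.2 N of friction; stays where left. Its underside is 109 mm above the case's underside
- pane_left_knob (a point): grip centre of the brass knob on the left pane: upright cylinder, 18 mm diameter, 26 mm tall, standing on the pane; this point is on its axis, 13 mm above the glass, 13 mm below the top; 168 mm to the left (+y) of the case's middle when shut, midway between the long walls
- pane_right_knob (a point): grip centre of the brass knob on the right pane: upright cylinder, 18 mm diameter, 26 mm tall, standing on the pane; this point is on its axis, 13 mm above the glass, 13 mm below the top; 168 mm to the right (-y) of the case's middle when shut, midway between the long walls
- coaster: loose square coaster 80 x 80 x 10 mm, about 0.06 kg: 6 mm dark walnut, 4 mm light cork. Origin at its centre; z axis = face normal out of the walnut face; x, y along its sides. At the start it leans in the cradle 70 degrees from horizontal, top edge towards the robot, z pointing away from the robot and up, x straight down the slope, y along the cradle's y
- cradle: fixed dark steel cradle on the case floor; origin at the centre of its underside, z up, +x the way it faces (off the robot), y left. Back rest 100 mm wide at 70 degrees to horizontal, 40 mm up the slope: the coaster's upper half is free on both faces. At its foot a ledge square to it, channel 18 mm wide, lip 8 mm high. A seated coaster's centre, either face out: x 7, y 0, z 53 mm
- vial: clear-glass sample vial with cork top, 28 mm diameter, 68 mm tall, standing in the other half of the case. Origin at the centre of its underside. Leave it alone.
- decanter: cut-glass decanter with ball stopper, 110 mm diameter, 219 mm tall. Origin at the centre of its underside. Leave it alone.
- cup_a: copper-coloured cup, 72 mm diameter, 85 mm tall. Origin at the centre of its underside. Leave it alone.
- cup_b: the other copper-coloured cup, 72 mm diameter, 85 mm tall. Origin at the centre of its underside. Leave it alone.
- tin: blue jar, 68 mm diameter, 80 mm tall. Origin at the centre of its underside. Leave it alone.
- trivet: round cork trivet, 110 mm diameter, 12 mm thick. Origin at the centre of its underside. Leave it alone.
- pot: terracotta plant pot with a small plant, 96 mm diameter, about 170 mm tall. Origin at the centre of its underside. Leave it alone.

How it is judged:
By the outcome, as a careful person would: the job done as asked, in the order asked, and still so for the second after the job is handed in, with the robot touching nothing.
It also fails if it takes over 66 s, if anything falls off the work surface, if the arm or the gripper's body presses on something with over 40 N, if the wrist force passes 120 N, or if a joint passes its speed limit or range.

ROBOT

A 7-joint arm with a two-finger parallel gripper is mounted at the origin on the work surface. World frame = base frame: x ahead of the robot, y to its left, z up, the work surface at z = 0. Lengths are in m, angles in degrees, forces in N, time in s.
With the tool pointing down it reaches from about 0.375 to 0.925 m from the base axis. Payload 3.1 kg.
Tool frame: the origin (TCP) lies on the mounting face of the last link; the fingertips stand r.nose_length ahead of it and the grasp point (between the pads) lies 155 mm ahead of it (r.nose_length is the distance from the TCP to the fingertips, in m); x points along the fingers, z is the direction in which the jaws open and shut, and the axes are right-handed (so a half turn about x gives the same grasp; the last joint's range is limited). The gripper opens to 85 mm and grips with 20 to 120 N. Pads are 22 mm wide; open, the fingers measure 114 mm over their backs; the gripper's body (76 mm by 85 mm) begins 54 mm behind the grasp point. The pads swing forward as they close: fully open they stand 13 mm farther back than shut.
Start: joints at [61.547, 21.939, 2.515, 91.553, -1.026, 66.532, -2.859], TCP at [0.252, -0.599, 0.405] pointing down, gripper open.
Joint ranges: [-149.38, 149.38], [-23.57, 123.04], [-84.95, 90], [0, 143.3], [-89.99, 269.99], [3.08, 112.72], [-163.45, 163.45]. Speed limits (degrees/s): [159.86, 159.86, 180, 180, 180, 180, 180].

INTERFACE

Orientations are given as [roll, pitch, yaw] about the fixed x, y, z axes, in that order (R = Rz(yaw) Ry(pitch) Rx(roll)).
In Python, from station import r gives the robot as it stands. The module is installed in compiled form; this text tells all that it offers.
- The arm moves only by the shell command python3 -m crank 'ROWS' [OPENING] [FORCE]. ROWS is JSON, a list of rows, each an object with "linear": the shift along the world's x, y, z in mm, a list of three; "twist": the turn, a rotation vector about the world's x, y, z in rad, a list of three. A call has 1 to 10 rows; each row is the pose to reach, as a shift and turn from the pose commanded when the call began; what a row does not reach only later rows make up. A row lasts 1/8 s, in which the tool goes at most 62.5 mm and 10.7 degrees, less where a joint would pass 70% of its speed; a pose out of reach is approached as far as the arm can. A call with a gripper value outside its range is refused whole. OPENING is the opening, from -1 (shut) to 1 (fully open), set as the call begins (- or left out, the last holds). The fingers move at their own pace and stop on an object; FORCE is the grip in N (left out, the last holds). Time passes only in rows, so rows that repeat a pose let the fingers close. It gives the time, the measured TCP pose, the force and the opening at its end, in the units of the state.
- r.sense(): the state, without advancing time (a new reading comes with each control period).
- r.grab_frame(name): name is "scene" or "top"; returns a dict with "pixels" (400x640x3 uint8, blue, green, red), "range_z" (400x640 float32, m along the optical axis (not along the pixel's ray), 0 where there is no reading), "fx", "fy", "cx", "cy" (pixels), "dist" ([k1, k2, p1, p2, k3] as OpenCV has them; the pictures are not rectified), "extrinsics" (4x4, takes a point from camera to world coordinates). Camera axes: x right, y up, looking along -z (the intrinsics and any distortion apply to the point x, -y, -z); pixel columns grow to the right and rows downward; lengths in m; the calibration is good to about 2 mm. A picture is of the moment at which its call begins.
- r.job_done(): hands the job in, once; it reports no verdict.
The state is a dict: "clock": time; "joint_pos": joint angles; "qvel": joint speeds; "tau": joint torques, N m; "position": TCP position; "ee_rot": TCP orientation; "ft_force": force on the tool from outside, world axes, zero at the start; "wrist_torque": the same for the moment, N m; "opening": opening from 0.0 (shut) to 1.0 (fully open).
Only numpy, scipy, OpenCV 4.12 (cv2) and the standard library are available. Lean on these libraries where they do the work, as an engineer would, in place of code of your own. Each camera call takes 0.05 s, during which the arm holds its last target. There are 200 camera calls.

## Working session

There is one attempt and no reset: what is moved stays moved. The work goes in short steps, Python scripts to look and compute and a shell command to move; the robot and the scene stay as the last step left them, time stands still between calls to the robot, and variables do not carry over. Pictures are saved under pics/ and viewed, about 8 in all and at most 12, crops included, and the job is handed in when it is done.

```bash
mkdir -p pics; cat > h.py <<'E'
import numpy as np, cv2
from station import r
def cam(n):
    f=r.grab_frame(n); f['K']=np.array([[f['fx'],0,f['cx']],[0,f['fy'],f['cy']],[0,0,1]]); f['E']=np.array(f['extrinsics']); f['D']=np.array(f['dist'],float); return f
def ray(f,u,v):
    p=cv2.undistortPoints(np.array([[[u,v]]],float),f['K'],f['D'])[0,0]
    return f['E'][:3,3], f['E'][:3,:3]@np.array([p[0],-p[1],-1])
def onz(f,u,v,z):
    o,d=ray(f,u,v); return o+d*(z-o[2])/d[2]
def atd(f,u,v):
    o,d=ray(f,u,v); return o+d*f['range_z'][int(v),int(u)]
def proj(f,P):
    P=np.atleast_2d(np.array(P,float)); c=(P-f['E'][:3,3])@f['E'][:3,:3]; c=c*[1,-1,-1]
    return cv2.projectPoints(c,np.zeros(3),np.zeros(3),f['K'],f['D'])[0][:,0]
E
python3 - <<'E'
from h import *
print(r.sense(), r.nose_length)
ims=[]
for n in('scene','top'):
    f=cam(n); cv2.imwrite(f'pics/{n}0.png',f['pixels']); print(n,f['E'].round(3).tolist(),f['fx'],f['D'])
E
```

```text
{'clock': 0.0, 'joint_pos': array([61.54695651, 21.9938751 ,  2.51208024, 91.64896812, -1.02578512,
       66.5321206 , -2.85604104]), 'qvel': array([ 0.00223486,  0.12218247,  0.05647482, -0.02624711, -0.01739719,
       -0.07891852, -0.08097903]), 'tau': array([-3.50529281e-04, -4.33459818e+01,  1.02421302e+00, -2.49511796e+01,
        1.06330248e-02,  1.14928701e-02, -1.03060873e-05]), 'position': array([ 0.25222677, -0.59854011,  0.40326594]), 'ee_rot': array([-176.88226198,   89.84753356,  115.97422666]), 'ft_force': array([0.69164049, 0.33433693, 0.61948182]), 'wrist_torque': array([-0.02037861,  0.01249688,  0.0407938 ]), 'opening': 1.003333206067702} 0.1734
scene [[0.73, -0.496, 0.47, 1.021], [0.684, 0.535, -0.497, -0.526], [-0.005, 0.684, 0.729, 0.902], [0.0, 0.0, 0.0, 1.0]] 379.5290183544735 [-0.07577015  0.          0.          0.          0.        ]
top [[-0.03, 0.997, -0.074, 0.384], [-1.0, -0.03, -0.003, -0.014], [-0.005, 0.073, 0.997, 1.589], [0.0, 0.0, 0.0, 1.0]] 457.8490114429663 [-0.01391772  0.          0.          0.          0.        ]
```

View pics/scene0.png

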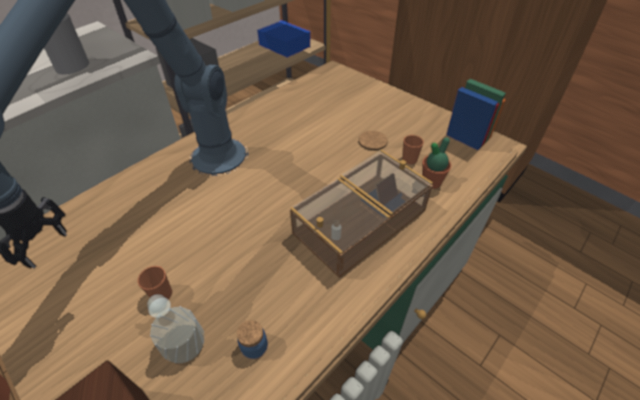

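View pics/top0.png

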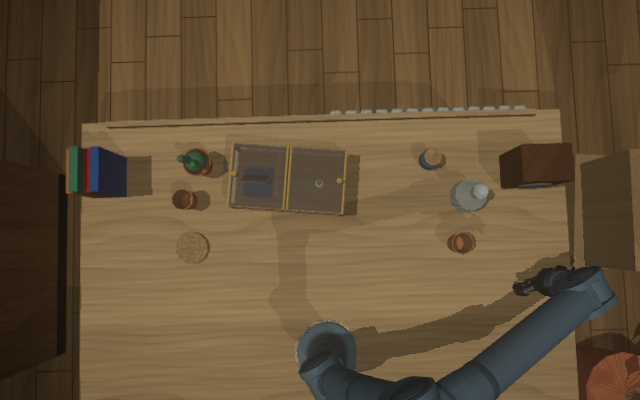

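The top view shows the case at cols 230–347, rows 143–215. The left knob is near (235,174), the right knob near (339,181), and the coaster and cradle are under the left pane near (258,178). The vial is under the right pane at (319,183). Next: zoomed crops and brass masks.

```bash
python3 - <<'E'
from h import *
F={n:cam(n) for n in('scene','top')}
f=F['top'];t=f['pixels'][130:225,215:360]; s=F['scene']['pixels'][145:275,280:440]
a=cv2.resize(t,None,fx=5,fy=5,interpolation=cv2.INTER_CUBIC)
cv2.imwrite('pics/t1.png',a); cv2.imwrite('pics/s1.png',cv2.resize(s,None,fx=4.5,fy=4.5,interpolation=cv2.INTER_CUBIC))
for n,f in F.items():
    hsv=cv2.cvtColor(f['pixels'],cv2.COLOR_BGR2HSV)
    m=((hsv[...,0]>14)&(hsv[...,0]<28)&(hsv[...,1]>130)&(hsv[...,2]>110)).astype('u1')
    k,l,st,c=cv2.connectedComponentsWithStats(m)
    for i in range(1,k):
        if 8<st[i,4]<600: print(n,st[i].tolist(),c[i].round(1), onz(f,*c[i],.13).round(4))
E
```

```text
scene [399, 160, 7, 5, 24] [402.6 161.9] [0.5934 0.2954 0.13  ]
scene [421, 175, 12, 8, 20] [426.6 178.7] [0.6894 0.2814 0.13  ]
scene [340, 178, 7, 4, 12] [342.6 179.6] [0.509  0.1083 0.13  ]
scene [354, 188, 36, 25, 67] [367.7 197. ] [0.6077 0.1028 0.13  ]
scene [366, 199, 10, 8, 14] [370.9 202.6] [0.6277 0.0915 0.13  ]
scene [377, 207, 13, 10, 18] [383.4 211.9] [0.6743 0.0875 0.13  ]
scene [292, 208, 49, 45, 100] [318.2 231.9] [ 0.5916 -0.0837  0.13  ]
scene [317, 217, 6, 6, 24] [319.5 219.5] [ 0.5651 -0.0506  0.13  ]
scene [417, 310, 9, 7, 39] [421.  313.3] [ 0.9156 -0.0963  0.13  ]
top [226, 0, 13, 22, 70] [231.8  10.7] [1.145  0.2784 0.13  ]
top [244, 1, 6, 6, 14] [246.9   3.9] [1.1665 0.228  0.13  ]
top [168, 2, 2, 7, 9] [168.3   4.9] [1.1725 0.4895 0.13  ]
top [352, 5, 3, 8, 10] [353.7   9. ] [ 1.1373 -0.125   0.13  ]
top [449, 4, 4, 6, 10] [450.1   5.9] [ 1.1384 -0.4441  0.13  ]
top [217, 8, 6, 15, 32] [219.5  14.4] [1.1335 0.3193 0.13  ]
top [508, 9, 4, 6, 11] [509.9  11.5] [ 1.1134 -0.641   0.13  ]
top [401, 10, 6, 18, 50] [403.7  19.5] [ 1.0964 -0.2886  0.13  ]
top [516, 
[... 3300 characters left out ...]
.13  ]
top [118, 79, 6, 5, 10] [120.8  80.4] [0.9205 0.6465 0.13  ]
top [218, 80, 7, 7, 22] [220.3  83.2] [0.8998 0.3192 0.13  ]
top [504, 83, 9, 7, 21] [508.8  85.8] [ 0.8622 -0.6215  0.13  ]
top [119, 85, 5, 7, 14] [121.6  88.3] [0.8939 0.6438 0.13  ]
top [227, 143, 9, 63, 122] [230.1 174.7] [0.5975 0.2912 0.13  ]
top [282, 147, 7, 63, 121] [285.2 178.6] [0.5794 0.1143 0.13  ]
top [286, 147, 6, 63, 112] [288.3 177.1] [0.5842 0.1042 0.13  ]
top [68, 150, 1, 9, 9] [ 68. 154.] [0.6817 0.8179 0.13  ]
top [344, 151, 4, 30, 63] [345.1 164.9] [ 0.6179 -0.0794  0.13  ]
top [336, 178, 6, 6, 23] [338.7 180.3] [ 0.5689 -0.0571  0.13  ]
top [341, 182, 4, 32, 67] [342.9 198.3] [ 0.5103 -0.0688  0.13  ]
```

View pics/t1.png

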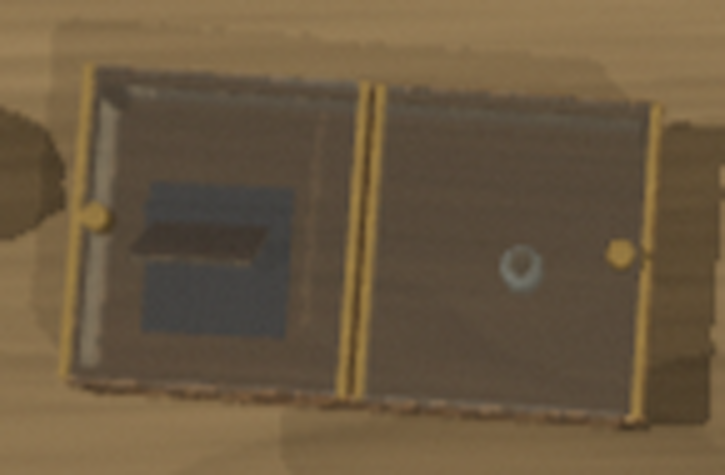

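View pics/s1.png

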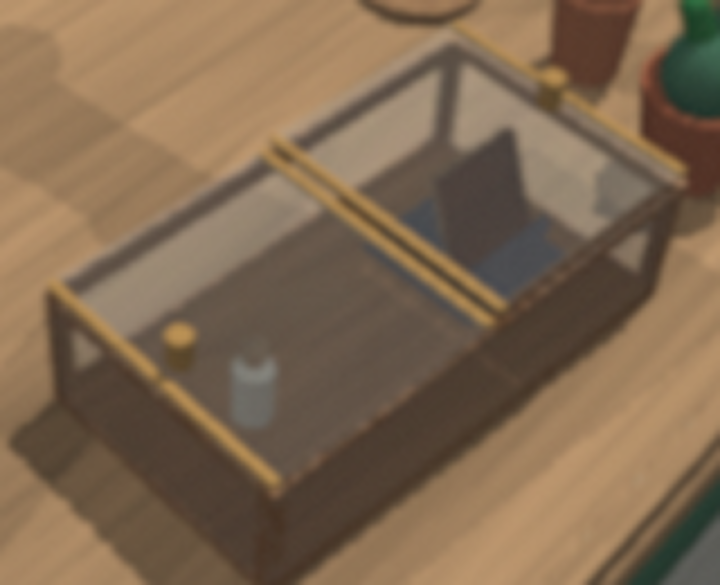

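The crops show both knobs, the brass strips, the blue cradle pad with the leaning coaster (top crop around (205,245)), and the vial at (521,268). Next I fit the case frame, the cradle and the coaster.

```bash
python3 - <<'E'
from h import *
from scipy.spatial.transform import Rotation as R
s=r.sense(); M=R.from_euler('xyz',s['ee_rot'],degrees=True).as_matrix(); print('tool axes cols',M.round(3).tolist())
f=cam('top'); g=cam('scene')
def C(x,y,fx=5,ox=215,oy=130): return ((x+.5)/fx-.5+ox,(y+.5)/fx-.5+oy)
kl=onz(f,*C(96,215),.147); kr=onz(f,338.7,180.3,.140)
d=kl-kr; c=(kl+kr)/2; yaw=np.arctan2(-d[0],d[1]); print('knobs',kl,kr,np.hypot(*d[:2]),'centre',c,'yaw',np.degrees(yaw))
# second estimate: strips (pane corners)
for n,p,z in [('LL',(90,66),.121),('LR',(65,378),.121),('RR',(637,415),.114),('RL',(657,106),.114)]: print(n,onz(f,*C(*p),z).round(4))
P=np.array([onz(f,*C(*p),z) for p,z in [((90,66),.121),((65,378),.121),((637,415),.114),((657,106),.114)]]); print(P.mean(0))
# scene knob top check
def S(x,y): return C(x,y,4.5,280,145)
print('scene knob tops',onz(g,*S(553,76),.147).round(4),onz(g,*S(180,331),.140).round(4))
print('pad corners',[onz(f,*C(*p),.010)[:2].round(4).tolist() for p in [(150,182),(293,187),(285,336),(142,330)]])
print('scene coaster corners: top L/R',onz(g,*S(436,182),.1).round(4),onz(g,*S(510,130),.1).round(4))
print('top coaster top edge L/R',onz(f,*C(132,253),.1).round(4),onz(f,*C(253,264),.1).round(4),'low',onz(f,*C(147,226),.023).round(4),onz(f,*C(268,228),.023).round(4))
for p in [(200,245),(240,250),(215,300),(96,215),(215,360),(160,210)]: u,v=C(*p); print(p,atd(f,round(u),round(v)).round(4))
cv2.imwrite('pics/t2.png',cv2.convertScaleAbs(cv2.resize(f['pixels'][155:205,228:292],None,fx=12,fy=12,interpolation=cv2.INTER_CUBIC),alpha=1.8))
E
```

```text
tool axes cols [[-0.001, 0.921, 0.388], [0.002, 0.388, -0.921], [-1.0, -0.0, -0.002]]
knobs [0.6014201  0.27583171 0.147     ] [ 0.56753267 -0.05682131  0.14      ] 0.3343746256548739 centre [0.58447639 0.1095052  0.1435    ] yaw -5.816666881225291
LL [0.7032 0.2836 0.121 ]
LR [0.5002 0.3026 0.121 ]
RR [ 0.4657 -0.0649  0.114 ]
RL [ 0.6668 -0.0844  0.114 ]
[0.58397065 0.10921847 0.1175    ]
scene knob tops [0.6015 0.2787 0.147 ] [ 0.5681 -0.0531  0.14  ]
pad corners [[0.6441, 0.2654], [0.6376, 0.1658], [0.5336, 0.1735], [0.5408, 0.2726]]
scene coaster corners: top L/R [0.58   0.1847 0.1   ] [0.5863 0.2609 0.1   ]
top coaster top edge L/R [0.5827 0.262  0.1   ] [0.573  0.1828 0.1   ] low [0.6114 0.2657 0.023 ] [0.6075 0.1821 0.023 ]
(200, 245) [0.5826 0.213  0.1197]
(240, 250) [0.5776 0.1862 0.1264]
(215, 300) [0.5469 0.2044 0.1167]
(96, 215) [0.6006 0.2758 0.144 ]
(215, 360) [0.5076 0.2045 0.1206]
(160, 210) [0.6063 0.2387 0.1187]
```

View pics/t2.png

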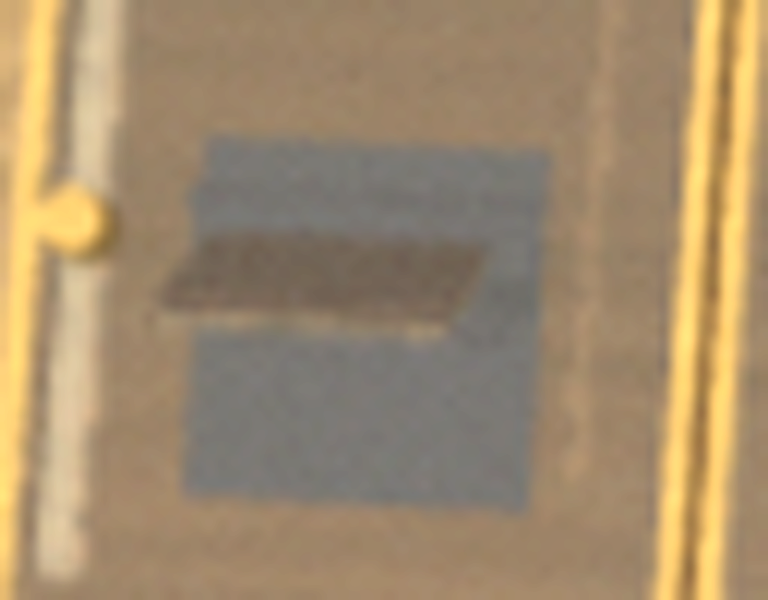

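```bash
python3 -m crank '[{"linear":[60,150,20],"twist":[0,0,0.18]},{"linear":[60,150,20],"twist":[0,0,0.18]},{"linear":[120,300,25],"twist":[0,0,0.36]},{"linear":[120,300,25],"twist":[0,0,0.36]},{"linear":[120,300,25],"twist":[0,0,0.4]},{"linear":[218,547,25],"twist":[0,0,0.6]},{"linear":[218,547,25],"twist":[0,0,0.7]},{"linear":[218,547,25],"twist":[0,0,0.7]},{"linear":[218,547,25],"twist":[0,0,0.7]},{"linear":[218,547,25],"twist":[0,0,0.7]}]' 0
python3 -m crank '[{"linear":[131,328,0],"twist":[0,0,0.372]},{"linear":[131,328,0],"twist":[0,0,0.372]},{"linear":[131,328,0],"twist":[0,0,0.372]},{"linear":[131,328,0],"twist":[0,0,0.372]},{"linear":[131,328,0],"twist":[0,0,0.372]},{"linear":[131,328,0],"twist":[0,0,0.372]},{"linear":[131,328,0],"twist":[0,0,0.372]},{"linear":[131,328,-50],"twist":[0,0,0.372]},{"linear":[131,328,-50],"twist":[0,0,0.372]}]'
python3 -c "
from h import *
s=r.sense();print(s['joint_pos'].round(1),s['position'].round(4),s['ee_rot'].round(2),s['opening'])"
```

```text
clock: 1.55
position: [0.4712, -0.0475, 0.4303]
ee_rot: [53.7, 89.9, 27.1]
ft_force: [0.1, -0.8, 0.4]
opening: 0.499
clock: 2.68
position: [0.6003, 0.2729, 0.3748]
ee_rot: [-138.7, 89.4, -144.5]
ft_force: [-0.1, 0.1, -0.4]
opening: 0.501
[ -0.5  29.4 -37.1  89.9  18.7  67.6 -47.2] [0.6003 0.2729 0.3748] [-138.71   89.37 -144.53] 0.5011368346777888
```

```bash
python3 -m crank '[{"linear":[1,3,0],"twist":[0,0,0]},{"linear":[1,3,0],"twist":[0,0,0]},{"linear":[1,3,-30],"twist":[0,0,0]},{"linear":[1,3,-60],"twist":[0,0,0]},{"linear":[1,3,-72],"twist":[0,0,0]},{"linear":[1,3,-72],"twist":[0,0,0]},{"linear":[1,3,-72],"twist":[0,0,0]}]'
python3 - <<'E'
from h import *
f=cam('scene'); cv2.imwrite('pics/s2.png',cv2.resize(f['pixels'][60:240,280:480],None,fx=3.5,fy=3.2,interpolation=cv2.INTER_CUBIC))
E
```

```text
clock: 3.55
position: [0.6031, 0.2796, 0.3096]
ee_rot: [34.6, 89.8, 28.9]
ft_force: [-0.6, 0.3, 1.1]
opening: 0.501
```

View pics/s2.png

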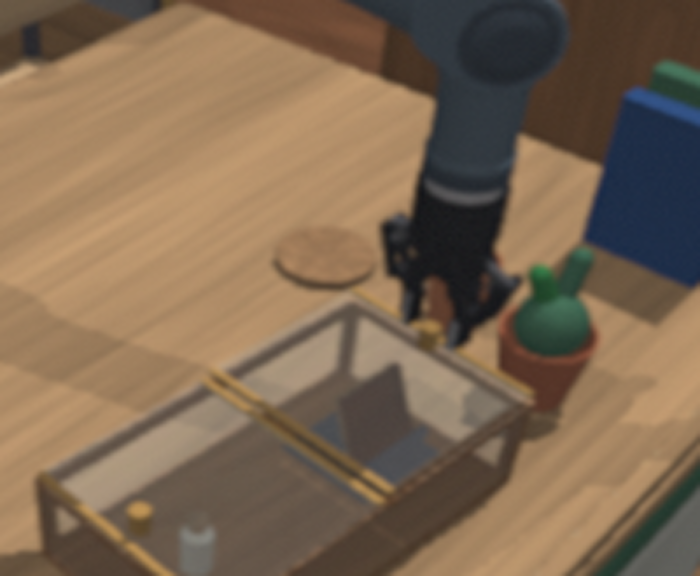

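The fingers straddle the knob (crop (430,333)) and are clear of the pot. I nudge down and grip.

```bash
python3 -m crank '[{"linear":[-1,-3,-3],"twist":[0,0,0]},{"linear":[-1,-3,-3],"twist":[0,0,0]},{"linear":[-1,-3,-3],"twist":[0,0,0]}]'
python3 -m crank '[{"linear":[0,0,0],"twist":[0,0,0]},{"linear":[0,0,0],"twist":[0,0,0]},{"linear":[0,0,0],"twist":[0,0,0]},{"linear":[0,0,0],"twist":[0,0,0]}]' -1 20
```

```text
clock: 3.98
position: [0.6014, 0.2759, 0.3048]
ee_rot: [2.8, 90.0, -2.9]
ft_force: [0.5, 0.5, -0.5]
opening: 0.499
clock: 4.47
position: [0.6012, 0.2761, 0.3048]
ee_rot: [-161.7, 90.0, -167.4]
ft_force: [-1.4, -1.0, 1.7]
opening: 0.197
```

```bash
python3 -m crank '[{"linear":[-1,-10,0],"twist":[0,0,0]},{"linear":[-3,-30,0],"twist":[0,0,0]},{"linear":[-5,-50,0],"twist":[0,0,0]},{"linear":[-7,-70,0],"twist":[0,0,0]},{"linear":[-9,-90,0],"twist":[0,0,0]},{"linear":[-11,-110,0],"twist":[0,0,0]},{"linear":[-13,-128,0],"twist":[0,0,0]},{"linear":[-14.5,-142,0],"twist":[0,0,0]},{"linear":[-15.3,-150,0],"twist":[0,0,0]},{"linear":[-15.3,-150,0],"twist":[0,0,0]}]'
python3 - <<'E'
from h import *
f=cam('top'); cv2.imwrite('pics/t3.png',cv2.convertScaleAbs(cv2.resize(f['pixels'][130:225,215:360],None,fx=5,fy=5,interpolation=cv2.INTER_CUBIC),alpha=1.4)); print(r.sense()['position'],r.sense()['ft_force'])
E
```

```text
clock: 5.72
position: [0.5862, 0.1279, 0.3048]
ee_rot: [69.0, 89.7, 63.4]
ft_force: [-0.1, 4.3, -0.0]
opening: 0.197
[0.58621821 0.12798466 0.30479939] [0.18222929 4.10746865 0.29759934]
```

View pics/t3.png

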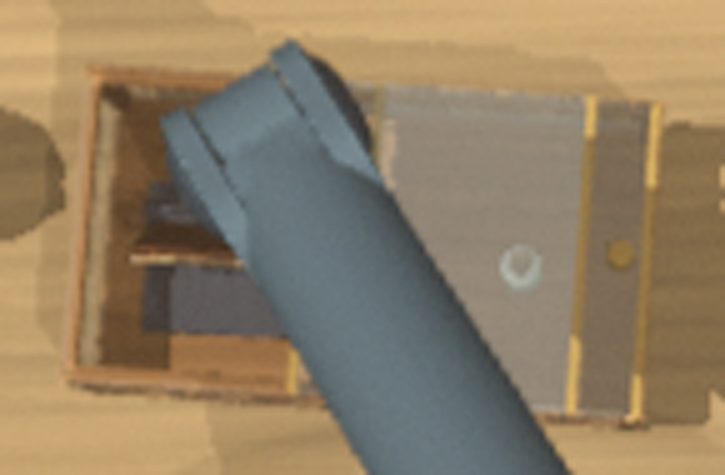

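The pane moved 148.5 mm and presses the stop at about 4 N, so it is fully open. I release and move aside to see the coaster unobstructed.

```bash
python3 -m crank '[{"linear":[0,0.5,0],"twist":[0,0,0]},{"linear":[0,0.5,0],"twist":[0,0,0]},{"linear":[0,0.5,0],"twist":[0,0,0]},{"linear":[0,0.5,40],"twist":[0,0,0]},{"linear":[0,0.5,90],"twist":[0,0,0]},{"linear":[-20,-60,120],"twist":[0,0,0]},{"linear":[-60,-110,120],"twist":[0,0,0]},{"linear":[-60,-130,120],"twist":[0,0,0]}]' 0
python3 - <<'E'
from h import *
f=cam('top'); g=cam('scene')
a=cv2.resize(f['pixels'][155:205,225:289],None,fx=8,fy=8,interpolation=cv2.INTER_CUBIC); b=cv2.resize(g['pixels'][155:215,360:424],None,fx=8,fy=8,interpolation=cv2.INTER_CUBIC)
b=b[:400] if 0 else b
c=np.zeros((480,800,3),'u1'); c[:400,:400]=a[:, :400]; c[:,400:]=b[:, :400]
cv2.imwrite('pics/c4.png',cv2.convertScaleAbs(c,alpha=1.4))
E
```

```text
clock: 6.78
position: [0.5241, -0.0075, 0.4248]
ee_rot: [-99.5, 89.8, -105.5]
ft_force: [0.8, 0.7, -0.2]
opening: 0.497
```

View pics/c4.png

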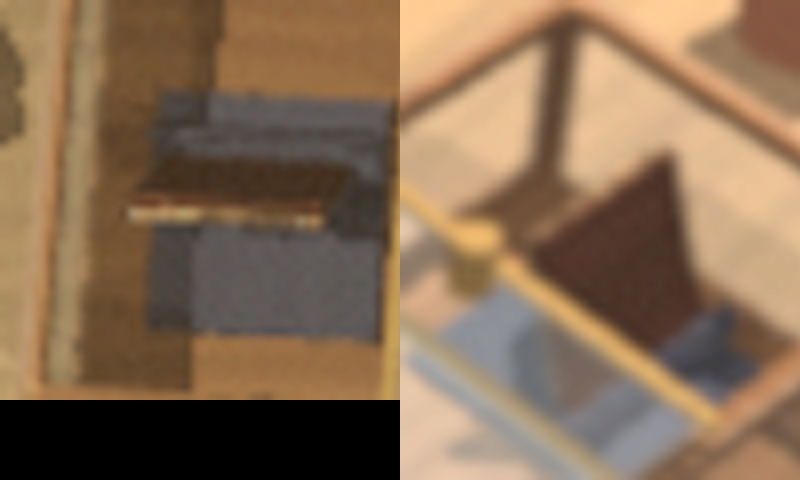

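The top crop shows the coaster's upper edge from (130,208) to (325,215), cork on the robot side, on the pad spanning (155,92)–(395,100)–(378,340)–(148,328). I get numbers from edges and depth.

```bash
python3 - <<'E'
from h import *
f=cam('top'); g=cam('scene')
C=lambda x,y:((x+.5)/8-.5+225,(y+.5)/8-.5+155)
S=lambda x,y:((x-400+.5)/8-.5+360,(y+.5)/8-.5+155)
print('pad',[onz(f,*C(*p),.010)[:2].round(4).tolist() for p in [(158,91),(397,99),(379,340),(148,328)]])
print('top edge mid L,R',onz(f,*C(129,209),.100).round(4),onz(f,*C(325,217),.100).round(4))
print('foot of face L,R',onz(f,*C(168,157),.04).round(4),onz(f,*C(352,166),.04).round(4))
print('scene top corners near/far',onz(g,*S(538,243),.1).round(4),onz(g,*S(668,152),.1).round(4))
z=f['range_z']; D=[]
for v in range(170,190):
    row=[]
    for u in range(238,275):
        p=atd(f,u,v); row.append(int(p[2]*1000)); 
        D.append((u,v,*p))
    print(v,row)
np.save('D.npy',D)
E
```

```text
pad [[0.6444, 0.2664], [0.6377, 0.1623], [0.5326, 0.1724], [0.5409, 0.2724]]
top edge mid L,R [0.5811 0.2631 0.1   ] [0.5754 0.1828 0.1   ]
foot of face L,R [0.6109 0.2572 0.04  ] [0.6046 0.1788 0.04  ]
scene top corners near/far [0.5804 0.1857 0.1   ] [0.5867 0.2609 0.1   ]
170 [5, 6, 8, 6, 3, 2, 28, 32, 26, 27, 28, 26, 28, 22, 25, 17, 12, 11, 10, 13, 13, 15, 10, 15, 14, 16, 14, 14, 23, 17, 12, 14, 15, 11, 13, 4, 7]
171 [2, 7, -3, 8, 9, 32, 26, 38, 34, 34, 38, 34, 37, 37, 35, 35, 40, 38, 36, 37, 37, 32, 34, 26, 36, 31, 33, 35, 40, 31, 28, 32, 24, 30, 23, 4, 8]
172 [4, 7, 11, 10, 9, 5, 24, 26, 24, 28, 22, 25, 29, 26, 31, 27, 35, 32, 35, 28, 36, 36, 33, 36, 35, 30, 37, 31, 36, 34, 38, 36, 30, 36, 37, 0, 6]
173 [6, 9, 3, 7, 6, 10, 22, 30, 22, 22, 19, 21, 23, 25, 27, 25, 25, 28, 29, 25, 28, 22, 26, 21, 28, 19, 24, 28, 18, 18, 33, 33, 29, 25, 26, 5, 8]
174 [6, 7, 5, 17, 6, 8, 22, 28, 35, 31, 28, 34, 30, 31, 31, 27, 31, 27, 28, 30, 22, 23, 19, 23, 25, 23, 28, 26, 29, 22, 25, 29, 26, 25, 25, 11, 5]
175 [7, 8, 17, 5, 11, 10, 49, 48, 50, 52, 53, 47, 45, 45, 47, 41, 39, 46, 43, 35, 40, 42, 42
[... 1446 characters left out ...]
, 10, 5, 20, 15, 17, 12, 16, 13, 18, 11, 17, 18, 13, 13, 13, 12, 13, 13, 13, 14, 10, 18, 11, 17, 13, 13, 15, 14, 1, 122]
186 [13, 8, 2, 7, 6, 22, 12, 15, 13, 15, 13, 11, 11, 17, 12, 16, 13, 17, 10, 16, 11, 11, 15, 7, 6, 16, 12, 12, 14, 15, 16, 16, 9, 20, 12, 7, 123]
187 [6, 12, 5, 9, 12, 8, 17, 17, 17, 20, 7, 19, 9, 15, 16, 14, 14, 11, 18, 10, 12, 12, 14, 18, 11, 12, 16, 12, 10, 12, 15, 17, 15, 16, 11, 5, 123]
188 [1, 7, 8, 4, 6, 13, 14, 10, 9, 12, 17, 15, 13, 18, 14, 12, 17, 14, 16, 10, 14, 8, 13, 16, 14, 10, 12, 10, 17, 15, 15, 19, 23, 14, 5, 7, 122]
189 [7, 3, 7, 17, 2, 15, 10, 13, 18, 13, 17, 10, 17, 9, 12, 9, 7, 10, 14, 11, 14, 15, 8, 7, 9, 8, 15, 11, 13, 10, 14, 15, 14, 11, 10, 9, 124]
```

```bash
cat > plan.py <<'E'
from h import *
from scipy.spatial.transform import Rotation as R
A=np.radians(-4.1); Yw=R.from_euler('z',A).as_matrix()
t=Yw@[np.cos(np.radians(70)),0,-np.sin(np.radians(70))]; n=Yw@[np.sin(np.radians(70)),0,np.cos(np.radians(70))]
def target(c,grip=.022,back=0,flip=False):
    z=-n if flip else n
    return c-t*(grip+.155+back), np.column_stack([t,np.cross(z,t),z])
def delta(P,M):
    s=r.sense(); M0=R.from_euler('xyz',s['ee_rot'],degrees=True).as_matrix()
    return ((P-s['position'])*1000).round(1), R.from_matrix(M@M0.T).as_rotvec().round(4)
E
python3 - <<'E'
from plan import *
f=cam('top')
print('lip ends z.033',onz(f,243.5,172,.033),onz(f,272.5,173,.033)); print('top edge',onz(f,240.5,180.3,.0986),onz(f,265.5,181.2,.0986))
c=np.array([.592,.222,.061])
for b in(.13,0): P,M=target(c,back=b); print(P.round(4),delta(P,M))
print('t',t.round(4),'n',n.round(4),r.sense()['joint_pos'].round(1))
E
```

```text
lip ends z.033 [0.61969273 0.26542561 0.033     ] [0.61318188 0.16597381 0.033     ]
top edge [0.58258781 0.26393053 0.0986    ] [0.57710932 0.18190332 0.0986    ]
[0.4873 0.2295 0.3495] (array([-39.1, 232.6, -75.4]), array([-0.0306, -0.3472,  0.0272]))
[0.5316 0.2263 0.2273] (array([   5.3,  229.4, -197.5]), array([-0.0306, -0.3472,  0.0272]))
t [ 0.3411 -0.0245 -0.9397] n [ 0.9373 -0.0672  0.342 ] [ 29.4  10.6 -36.9 105.7   6.9  65.9 -15.5]
```

```bash
python3 -m crank '[{"linear":[-10,60,0],"twist":[-0.008,-0.09,0.007]},{"linear":[-20,120,-10],"twist":[-0.015,-0.18,0.014]},{"linear":[-30,180,-30],"twist":[-0.022,-0.26,0.02]},{"linear":[-39,232,-60],"twist":[-0.0306,-0.347,0.0272]},{"linear":[-39,232.6,-75],"twist":[-0.0306,-0.347,0.0272]},{"linear":[-39,232.6,-75],"twist":[-0.0306,-0.347,0.0272]},{"linear":[-39,232.6,-75],"twist":[-0.0306,-0.347,0.0272]},{"linear":[-39,232.6,-75],"twist":[-0.0306,-0.347,0.0272]}]'
python3 - <<'E'
from plan import *
c=np.array([.592,.2225,.061])
for b in(.13,.03,0): P,M=target(c,back=b); print(delta(P,M))
print(r.sense()['joint_pos'].round(1))
E
```

```text
clock: 8.02
position: [0.4883, 0.2274, 0.3507]
ee_rot: [0.0, 69.9, -4.3]
ft_force: [0.1, -0.3, 0.1]
opening: 0.5
(array([-1.1,  2.6, -1.2]), array([0.0001, 0.001 , 0.0042]))
(array([ 33. ,   0.2, -95.2]), array([0.0001, 0.001 , 0.0042]))
(array([  43.3,   -0.6, -123.4]), array([0.0001, 0.001 , 0.0042]))
[  6.1  13.6 -42.5 114.4  32.   43.8 -59.9]
```

```bash
python3 -m crank '[{"linear":[-1,2,-1],"twist":[0,0,0]},{"linear":[12,1,-37],"twist":[0,0,0.004]},{"linear":[26,0.5,-76],"twist":[0,0,0.004]},{"linear":[33,0,-95],"twist":[0,0,0.004]},{"linear":[38,0,-108],"twist":[0,0,0.004]},{"linear":[43,-0.5,-123],"twist":[0,0,0.004]},{"linear":[43,-0.5,-123],"twist":[0,0,0.004]},{"linear":[43,-0.5,-123],"twist":[0,0,0.004]}]'
python3 - <<'E'
from plan import *
P,M=target(np.array([.592,.2225,.061])); print(delta(P,M))
g=cam('scene'); cv2.imwrite('pics/s5.png',cv2.convertScaleAbs(cv2.resize(g['pixels'][110:220,340:450],None,fx=5,fy=5,interpolation=cv2.INTER_CUBIC),alpha=1.5))
E
```

```text
clock: 9.02
position: [0.5303, 0.2285, 0.2273]
ee_rot: [0.0, 70.0, -3.9]
ft_force: [0.3, -0.4, -0.6]
opening: 0.499
(array([ 1.3, -1.6, -0. ]), array([-0.    ,  0.0003, -0.0033]))
```

View pics/s5.png

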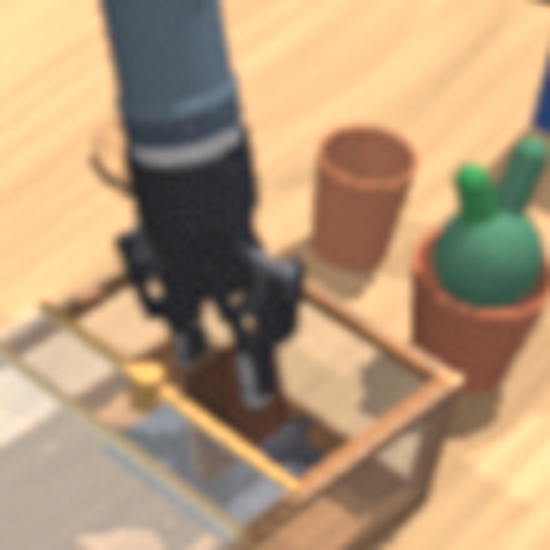

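The fingers straddle the coaster: rear tip at (190,345), front tip at (255,390), nothing else touched. Closing.

```bash
python3 -m crank '[{"linear":[1,-1.5,0],"twist":[0,0,-0.003]},{"linear":[1,-1.5,0],"twist":[0,0,-0.003]},{"linear":[1,-1.5,0],"twist":[0,0,-0.003]},{"linear":[1,-1.5,0],"twist":[0,0,-0.003]},{"linear":[1,-1.5,0],"twist":[0,0,-0.003]},{"linear":[1,-1.5,0],"twist":[0,0,-0.003]}]' -1 30
python3 -c "
from h import *
s=r.sense();print(s['ft_force'],s['position'],s['joint_pos'].round(1))"
```

```text
clock: 9.82
position: [0.5323, 0.2265, 0.2277]
ee_rot: [-0.0, 69.9, -4.2]
ft_force: [3.7, -2.2, 4.2]
opening: 0.117
[ 3.68716297 -2.1962295   4.22990687] [0.53227565 0.22648128 0.22771496] [ -1.4  27.9 -33.5 113.7  49.6  35.  -73.4]
```

```bash
python3 -m crank '[{"linear":[-3.4,0.2,9.4],"twist":[0,0,0]},{"linear":[-10.2,0.7,28.2],"twist":[0,0,0]},{"linear":[-20.5,1.5,56.4],"twist":[0,0,0]},{"linear":[-34.1,2.4,94],"twist":[0,0,0]},{"linear":[-47.8,3.4,131.6],"twist":[0,0,0]},{"linear":[-47.8,3.4,131.6],"twist":[0,0,0]}]'
python3 -m crank '[{"linear":[0,0,0],"twist":[-0.0512,0.0037,0.141]},{"linear":[0,0,0],"twist":[-0.1023,0.0074,0.2819]}]'
python3 -c "
from h import *
s=r.sense();print(s['ft_force'],s['position'],s['ee_rot'],s['joint_pos'].round(1))"
```

```text
clock: 10.58
position: [0.4817, 0.2318, 0.3597]
ee_rot: [0.1, 69.9, -3.8]
ft_force: [-0.1, -0.2, -0.4]
opening: 0.11
clock: 10.82
position: [0.4818, 0.2295, 0.3555]
ee_rot: [-18.0, 70.4, -4.6]
ft_force: [0.2, -0.5, -0.5]
opening: 0.11
[ 0.19017126 -0.50002154 -0.53884195] [0.48175167 0.22947408 0.35546489] [-17.97183626  70.35134701  -4.55148044] [  9.   13.5 -46.3 114.5  32.1  45.  -42.6]
```

```bash
python3 -m crank '[{"linear":[0,0,0],"twist":[-0.0536,0.0038,0.1476]},{"linear":[0,0,0],"twist":[-0.1072,0.0077,0.2953]},{"linear":[0,0,0],"twist":[-0.1608,0.0115,0.4429]},{"linear":[0,0,0],"twist":[-0.2143,0.0154,0.5905]},{"linear":[0,0,0],"twist":[-0.2679,0.0192,0.7381]},{"linear":[0,0,0],"twist":[-0.3215,0.0231,0.8857]},{"linear":[0,0,0],"twist":[-0.3751,0.0269,1.0334]},{"linear":[0,0,0],"twist":[-0.4287,0.0308,1.181]},{"linear":[0,0,0],"twist":[-0.4822,0.0346,1.3285]}]'
python3 -c "
from h import *
s=r.sense();print(s['joint_pos'].round(1))"
python3 -m crank '[{"linear":[0,0,0],"twist":[-0.0536,0.0038,0.1476]},{"linear":[0,0,0],"twist":[-0.1072,0.0077,0.2953]},{"linear":[0,0,0],"twist":[-0.1608,0.0115,0.4429]},{"linear":[0,0,0],"twist":[-0.2143,0.0154,0.5905]},{"linear":[0,0,0],"twist":[-0.2679,0.0192,0.7381]},{"linear":[0,0,0],"twist":[-0.3215,0.0231,0.8857]},{"linear":[0,0,0],"twist":[-0.3751,0.0269,1.0334]},{"linear":[0,0,0],"twist":[-0.4287,0.0308,1.181]},{"linear":[0,0,0],"twist":[-0.4287,0.0308,1.181]}]'
python3 - <<'E'
from plan import *
for b in(.14,): P,M=target(np.array([.5926,.2183,.061]),back=b,flip=True); print(delta(P,M))
print(r.sense()['joint_pos'].round(1),r.sense()['opening'])
g=cam('scene'); f=cam('top')
b=cv2.resize(g['pixels'][95:215,350:440],None,fx=4,fy=4,interpolation=cv2.INTER_CUBIC)
a=cv2.resize(f['pixels'][135:215,215:305],None,fx=4,fy=4,interpolation=cv2.INTER_CUBIC); c=np.zeros((480,720,3),'u1'); c[:,:360]=b; c[:320,360:]=a
cv2.imwrite('pics/s6.png',cv2.convertScaleAbs(c,alpha=1.4))
E
```

```text
clock: 11.95
position: [0.4818, 0.2295, 0.3553]
ee_rot: [-98.9, 70.3, -4.4]
ft_force: [0.3, -0.1, -1.3]
opening: 0.108
[ 19.5  17.1 -58.8 114.1  38.4  47.5  34. ]
clock: 13.08
position: [0.4821, 0.2295, 0.3558]
ee_rot: [-170.2, 70.3, -4.1]
ft_force: [-0.7, -0.2, 0.5]
opening: 0.116
(array([ 2.4, -3.4,  3.1]), array([-0.0584, -0.0004,  0.1616]))
[ 28.7  23.5 -71.5 113.9  47.   52.2  99.8] 0.11550007396330823
```

View pics/s6.png

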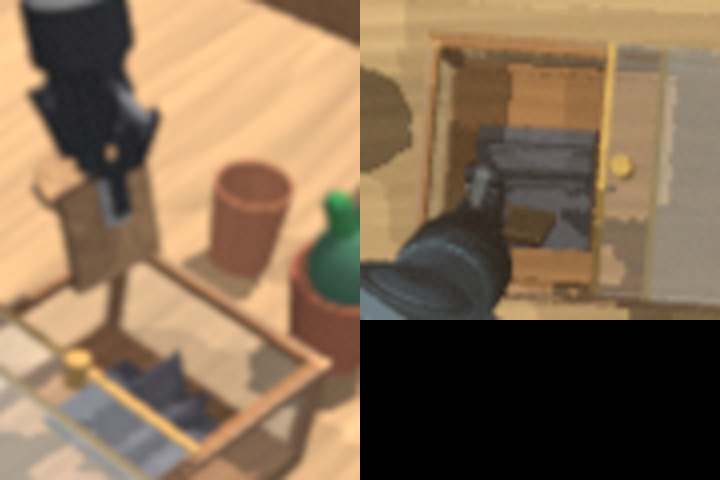

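The cork face now looks out (scene crop (110,230)) and the empty cradle is below it. I finish the turn and check the coaster's pose in the hand.

```bash
python3 -m crank '[{"linear":[2,-3,3],"twist":[-0.03,0,0.081]},{"linear":[2,-3,3],"twist":[-0.058,0,0.161]},{"linear":[2,-3,3],"twist":[-0.058,0,0.161]},{"linear":[2,-3,3],"twist":[-0.058,0,0.161]}]'
python3 - <<'E'
from plan import *
s=r.sense();c=np.array([.5926,.2183,.061])
for b in(.14,.02,0): P,M=target(c,back=b,flip=True); print(delta(P,M))
print(s['joint_pos'].round(1))
M0=R.from_euler('xyz',s['ee_rot'],degrees=True).as_matrix(); tx=M0[:,0]; nn=-M0[:,2]; yy=np.cross(nn,-tx)
cc=s['position']+tx*.177; face=cc+nn*.005
g=cam('scene')
q=[face+a*.04*tx+b*.04*yy for a,b in((-1,-1),(-1,1),(1,1),(1,-1))]; uv=proj(g,q); print(uv.round(1))
im=g['pixels'][85:205,340:460].copy(); k=5; im=cv2.convertScaleAbs(cv2.resize(im,None,fx=k,fy=k,interpolation=cv2.INTER_CUBIC),alpha=1.4)
pts=((uv-[340,85]+.5)*k-.5).astype(int); cv2.polylines(im,[pts],True,(0,0,255),1); cv2.imwrite('pics/s7.png',im)
E
```

```text
clock: 13.68
position: [0.4851, 0.227, 0.361]
ee_rot: [-179.7, 69.8, -3.9]
ft_force: [0.8, 0.4, -1.2]
opening: 0.109
(array([-0.6, -1. , -2.1]), array([-0.0014,  0.0043,  0.0009]))
(array([  40.3,   -3.9, -114.8]), array([-0.0014,  0.0043,  0.0009]))
(array([  47.1,   -4.4, -133.6]), array([-0.0014,  0.0043,  0.0009]))
[ 30.4  24.2 -73.4 113.6  48.2  53.  109.3]
[[386.5 132. ]
 [368.1 143.6]
 [372.9 168.2]
 [390.6 156.2]]
```

View pics/s7.png

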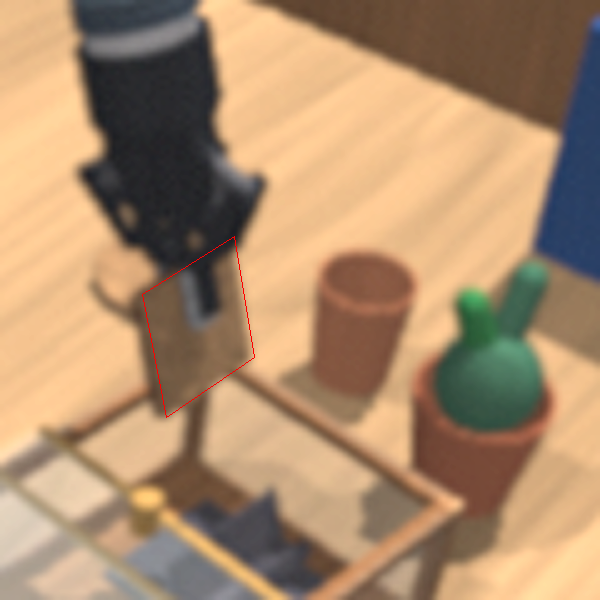

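The projected outline matches the coaster (corners at (142,295), (235,237), (254,357), (167,417)), so it sits centred in the hand with no slip. Inserting.

```bash
python3 -m crank '[{"linear":[0.8,-1.1,-1.6],"twist":[-0.0014,0.0043,0.0009]},{"linear":[11,-2,-30],"twist":[-0.0014,0.0043,0.0009]},{"linear":[21,-2.6,-57],"twist":[-0.0014,0.0043,0.0009]},{"linear":[28,-3.1,-76],"twist":[-0.0014,0.0043,0.0009]},{"linear":[34,-3.6,-92],"twist":[-0.0014,0.0043,0.0009]},{"linear":[38,-3.8,-104],"twist":[-0.0014,0.0043,0.0009]},{"linear":[41,-4.1,-112.5],"twist":[-0.0014,0.0043,0.0009]},{"linear":[41,-4.1,-112.5],"twist":[-0.0014,0.0043,0.0009]}]'
python3 - <<'E'
from plan import *
c=np.array([.5926,.2183,.061])+.0015*n
for b in(.02,.001): P,M=target(c,back=b,flip=True); print(delta(P,M))
print(r.sense()['joint_pos'].round(1))
E
```

```text
clock: 14.72
position: [0.5263, 0.2228, 0.2483]
ee_rot: [179.9, 70.0, -4.1]
ft_force: [0.4, -1.2, -0.2]
opening: 0.109
(array([ 0.5,  0.2, -1.7]), array([ 0.0007, -0.0002, -0.0013]))
(array([  6.9,  -0.2, -19.6]), array([ 0.0007, -0.0002, -0.0013]))
[ 19.1  35.6 -59.5 113.4  63.3  47.4  99.7]
```

```bash
python3 -m crank '[{"linear":[2,0,-5],"twist":[0,0,0]},{"linear":[4,0,-10],"twist":[0,0,0]},{"linear":[5.5,0,-15],"twist":[0,0,0]},{"linear":[6.5,-0.2,-18],"twist":[0,0,0]},{"linear":[7,-0.2,-19.5],"twist":[0,0,0]},{"linear":[7,-0.2,-19.5],"twist":[0,0,0]},{"linear":[7,-0.2,-19.5],"twist":[0,0,0]}]'
python3 - <<'E'
from plan import *
c=np.array([.5926,.2183,.061])+.0015*n
P,M=target(c,back=.001,flip=True); print(delta(P,M))
f=cam('top')
cv2.imwrite('x.png',f['pixels'])
E
```

```text
clock: 15.6
position: [0.5333, 0.2228, 0.2294]
ee_rot: [180.0, 70.0, -4.0]
ft_force: [0.8, 1.2, 0.4]
opening: 0.115
(array([-0.1, -0.2, -0.6]), array([ 0.0003,  0.0007, -0.0016]))
```

```bash
python3 -m crank '[{"linear":[0.4,0,-1],"twist":[0,0,0]},{"linear":[0.5,0,-1.5],"twist":[0,0,0]},{"linear":[0.5,0,-1.5],"twist":[0,0,0]}]'
python3 -m crank '[{"linear":[0,0,0],"twist":[0,0,0]},{"linear":[0,0,0],"twist":[0,0,0]},{"linear":[0,0,0],"twist":[0,0,0]},{"linear":[0,0,0],"twist":[0,0,0]},{"linear":[-6.8,0.5,18.8],"twist":[0,0,0]},{"linear":[-20.5,1.5,56.4],"twist":[0,0,0]},{"linear":[-41,3,113],"twist":[0,0,0]},{"linear":[-55,3.9,150],"twist":[0,0,0]},{"linear":[-120,-40,180],"twist":[0,0,0]},{"linear":[-170,-70,180],"twist":[0,0,0]}]' 0
python3 - <<'E'
from plan import *
g=cam('scene'); f=cam('top'); k=7
a=cv2.resize(f['pixels'][155:205,232:287],None,fx=k,fy=k,interpolation=cv2.INTER_CUBIC); b=cv2.resize(g['pixels'][155:212,362:419],None,fx=k,fy=k,interpolation=cv2.INTER_CUBIC)
c=np.zeros((400,785,3),'u1'); c[:350,:385]=a; c[:399,386:785]=b
cv2.imwrite('pics/s8.png',cv2.convertScaleAbs(c,alpha=1.4)); print(r.sense()['joint_pos'].round(1))
for v in (171,172,176,177,178,179,180,181,182,183): print(v,[int(1000*atd(f,u,v)[2]) for u in range(238,275)])
E
```

```text
clock: 16.02
position: [0.5337, 0.2231, 0.2284]
ee_rot: [179.9, 69.9, -4.1]
ft_force: [-2.9, -0.7, 5.9]
opening: 0.111
clock: 17.27
position: [0.4165, 0.1842, 0.3975]
ee_rot: [175.5, 72.3, -7.9]
ft_force: [-1.0, -0.7, -0.8]
opening: 0.5
[ 48.   -1.7 -78.  120.2  13.5  47.  138.3]
171 [9, 5, 10, 7, 13, 39, 26, 35, 40, 36, 36, 34, 36, 41, 32, 35, 35, 37, 39, 37, 37, 33, 36, 36, 29, 28, 31, 28, 31, 29, 22, 24, 31, 24, 27, 8, 10]
172 [6, 6, 8, 0, 8, 12, 25, 20, 26, 26, 28, 26, 25, 23, 28, 27, 40, 32, 33, 31, 33, 32, 36, 30, 34, 37, 35, 30, 33, 37, 39, 35, 34, 41, 29, 14, -2]
176 [10, 8, 6, 6, 8, 8, 18, 22, 65, 61, 64, 66, 67, 61, 63, 64, 57, 62, 62, 60, 54, 51, 58, 56, 54, 56, 58, 54, 56, 54, 51, 50, 26, 24, 24, 6, 2]
177 [8, 4, 10, 4, 4, 28, 39, 81, 75, 74, 73, 70, 75, 71, 67, 72, 69, 69, 70, 65, 70, 71, 60, 64, 64, 66, 64, 62, 67, 63, 59, 56, 29, 19, 27, 6, 8]
178 [10, 4, 7, 11, 50, 53, 88, 90, 86, 85, 83, 87, 84, 87, 81, 82, 81, 81, 80, 79, 78, 76, 83, 77, 79, 71, 71, 75, 71, 75, 71, 51, 31, 30, 23, 9, 121]
179 [7, 1, 14, 55, 54, 102, 94, 103, 95, 95, 97, 92, 95, 100, 100, 93, 98, 95, 88, 89, 92, 92, 87, 86, 88, 91, 84, 86, 92, 91, 83, 53, 45, 41, 14, 8, 120]
180 [10, 7, 6, 9, 1, 100, 98, 92, 102, 100, 103, 99, 99, 96, 99, 97, 95, 100, 93, 106, 92, 101, 105, 104, 102, 101, 101, 96, 96, 97, 78, 47, 62, 43, 14, 13, 115]
181 [8, 10, 3, 12, 4, 98, 101, 98, 95, 97, 99, 96, 92, 97, 92, 100, 98, 102, 97, 101, 87, 98, 101, 95, 99, 97, 96, 100, 101, 96, 73, 52, 54, 16, 12, 4, 119]
182 [11, 3, 12, 7, 7, 7, 8, 94, 93, 92, 94, 99, 94, 95, 96, 96, 95, 96, 92, 100, 97, 95, 97, 94, 100, 99, 96, 96, 97, 90, 48, 28, 17, 11, 13, 9, 122]
183 [8, 3, 9, 1, 5, 9, 16, 14, 12, 8, 13, 12, 17, 12, 11, 17, 14, 16, 8, 13, 16, 15, 18, 15, 19, 15, 18, 10, 89, 1588, 18, 19, 15, 20, 9, 7, 118]
```

View pics/s8.png

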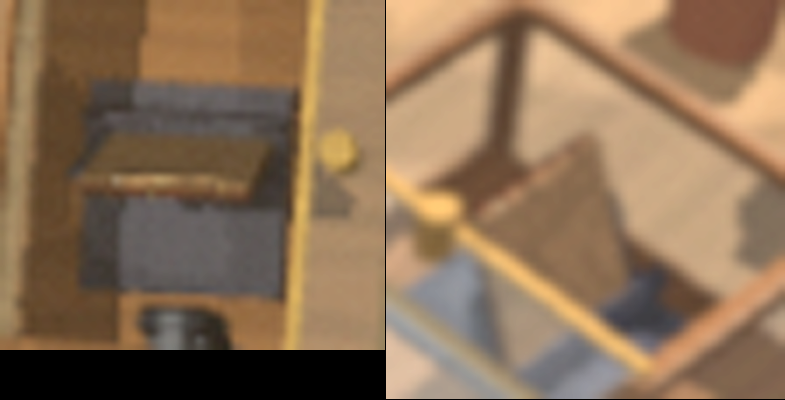

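The coaster leans in the cradle with cork out (scene crop (555,250)); its top edge is at z≈0.099 and the back rest shows on both sides. I check the centring.

```bash
python3 - <<'E'
from plan import *
f=cam('top')
def loc(p): 
    d=np.array([p[0]-.589,p[1]-.2185]); return (Yw[:2,:2].T@d*1000).round(1)
for nme,L,Rr,z in [('coaster top',(242.5,180.3),(267.6,181.3),.0986),('rest',(240.6,179),(271.5,180.2),.048),('lip',(243.3,171.8),(272.5,173),.033),('pad t2',((210.5)/12-.5+228,133.5/12-.5+155),(550.5/12-.5+228,148.5/12-.5+155),.0135),('pad bottom',(183.5/12-.5+228,495.5/12-.5+155),(527.5/12-.5+228,512.5/12-.5+155),.0135)]:
    a,b=onz(f,*L,z),onz(f,*Rr,z); print(nme,loc(a),loc(b),'mid',loc((a+b)/2),'len',np.linalg.norm(a-b)*1000)
# subpixel: dark/light profile along top edge and rest
g=f['pixels'].sum(2).astype(int)
for v in(176,180,181): print(v,g[v,236:276].tolist())
d=np.median([[1000*atd(f,u,v)[2] for u in range(238,275)] for v in (179,)],axis=0).round().astype(int); print(d.tolist())
E
```

```text
coaster top [-9.4 38.3] [ -9.3 -44.3] mid [-9.3 -3. ] len 82.54449578098748
rest [ 0.9 54.7] [  1.1 -50.4] mid [1.  2.1] len 105.079696411552
lip [27.9 49.7] [ 27.9 -50.7] mid [27.9 -0.5] len 100.3877102168623
pad t2 [52.5 48.6] [ 52.1 -50.2] mid [52.3 -0.8] len 98.74072145453177
pad bottom [-53.   50.6] [-53.8 -48.9] mid [-53.4   0.9] len 99.44202395840517
176 [241, 173, 147, 142, 143, 141, 144, 140, 129, 131, 160, 175, 179, 177, 177, 177, 174, 173, 176, 174, 177, 177, 168, 173, 170, 170, 168, 173, 169, 173, 174, 171, 165, 164, 139, 121, 135, 128, 175, 326]
180 [195, 159, 151, 151, 148, 148, 168, 199, 203, 195, 202, 200, 268, 259, 263, 282, 279, 284, 303, 296, 275, 244, 222, 231, 254, 251, 224, 204, 197, 184, 175, 181, 144, 118, 107, 115, 116, 146, 261, 341]
181 [196, 160, 155, 153, 154, 155, 176, 177, 181, 176, 176, 179, 225, 215, 231, 249, 247, 235, 246, 243, 233, 215, 207, 210, 230, 228, 211, 254, 233, 225, 226, 172, 126, 115, 126, 123, 127, 154, 279, 340]
[4, 5, 12, 53, 62, 103, 94, 97, 90, 89, 98, 99, 94, 94, 92, 91, 95, 100, 86, 93, 90, 91, 91, 86, 89, 88, 91, 89, 93, 82, 82, 60, 47, 38, 22, 6, 122]
```

The coaster sits about 3 mm to -y of the cradle's middle (lip and pad mid ≈ 0). There is plenty of time, so I regrip, shift it +3 mm and reseat it.

```bash
python3 - <<'E'
from plan import *
c=np.array([.5926,.2183,.061])
for b in(.16,.0): P,M=target(c,back=b,flip=True); print(delta(P,M))
E
```

```text
(array([ 61.6,  41.7, -20.2]), array([ 0.0287, -0.037 , -0.0065]))
(array([ 116.2,   37.8, -170.6]), array([ 0.0287, -0.037 , -0.0065]))
```

```bash
python3 -m crank '[{"linear":[30,20,0],"twist":[0.015,-0.018,-0.003]},{"linear":[61.6,41.7,-10],"twist":[0.0287,-0.037,-0.0065]},{"linear":[61.6,41.7,-20],"twist":[0.0287,-0.037,-0.0065]},{"linear":[61.6,41.7,-20],"twist":[0.0287,-0.037,-0.0065]},{"linear":[61.6,41.7,-20],"twist":[0.0287,-0.037,-0.0065]}]'
python3 - <<'E'
from plan import *
c=np.array([.5926,.2183,.061])
for b in(.16,.0): P,M=target(c,back=b,flip=True); print(delta(P,M))
print(r.sense()['joint_pos'].round(1))
E
```

```text
clock: 18.05
position: [0.4783, 0.2266, 0.3773]
ee_rot: [-178.8, 70.3, -2.8]
ft_force: [-0.1, -0.2, 0.0]
opening: 0.498
(array([-0.7, -0. ,  0.4]), array([-0.0073, -0.0052, -0.0025]))
(array([  53.9,   -3.9, -150. ]), array([-0.0073, -0.0052, -0.0025]))
[ 29.4  18.8 -70.2 113.4  40.2  51.1 115. ]
```

```bash
python3 -m crank '[{"linear":[10,-1,-28],"twist":[-0.007,-0.005,-0.0025]},{"linear":[20,-1.5,-56],"twist":[-0.007,-0.005,-0.0025]},{"linear":[30,-2.2,-84],"twist":[-0.007,-0.005,-0.0025]},{"linear":[40,-2.9,-111],"twist":[-0.007,-0.005,-0.0025]},{"linear":[48,-3.5,-134],"twist":[-0.007,-0.005,-0.0025]},{"linear":[54,-3.9,-150],"twist":[-0.007,-0.005,-0.0025]},{"linear":[54,-3.9,-150],"twist":[-0.007,-0.005,-0.0025]},{"linear":[54,-3.9,-150],"twist":[-0.007,-0.005,-0.0025]}]'
python3 - <<'E'
from plan import *
c=np.array([.5926,.2183,.061])
P,M=target(c,flip=True); print(delta(P,M))
E
python3 -m crank '[{"linear":[0,0,0],"twist":[0,0,0]},{"linear":[0,0,0],"twist":[0,0,0]},{"linear":[0,0,0],"twist":[0,0,0]},{"linear":[0,0,0],"twist":[0,0,0]},{"linear":[0,0,0],"twist":[0,0,0]}]' -1 30
```

```text
clock: 19.05
position: [0.5329, 0.2226, 0.229]
ee_rot: [-179.8, 69.9, -3.9]
ft_force: [0.2, 0.5, -0.2]
opening: 0.497
(array([-0.7,  0. , -1.7]), array([-0.0011,  0.0025,  0.0008]))
clock: 19.68
position: [0.5326, 0.2234, 0.2285]
ee_rot: [-180.0, 69.9, -4.1]
ft_force: [-2.7, -1.2, 6.3]
opening: 0.113
```

```bash
python3 -m crank '[{"linear":[-0.5,0.1,4],"twist":[0,0,0]},{"linear":[-0.5,0.1,4],"twist":[0,0,0]},{"linear":[-0.3,3.1,4],"twist":[0,0,0]},{"linear":[-0.3,3.1,4],"twist":[0,0,0]},{"linear":[0.5,3,2],"twist":[0,0,0]},{"linear":[1.1,3,0.3],"twist":[0,0,0]},{"linear":[1.1,3,0.3],"twist":[0,0,0]}]'
python3 -m crank '[{"linear":[0,0,0],"twist":[0,0,0]},{"linear":[0,0,0],"twist":[0,0,0]},{"linear":[0,0,0],"twist":[0,0,0]},{"linear":[0,0,0],"twist":[0,0,0]},{"linear":[-6.8,0.5,18.8],"twist":[0,0,0]},{"linear":[-20.5,1.5,56.4],"twist":[0,0,0]},{"linear":[-41,3,113],"twist":[0,0,0]},{"linear":[-55,3.9,150],"twist":[0,0,0]},{"linear":[-110,-40,170],"twist":[0,0.15,0]},{"linear":[-140,-70,170],"twist":[0,0.2,0]}]' 0
python3 - <<'E'
from plan import *
f=cam('top'); g=f['pixels'].sum(2).astype(int)
for v in(180,181): print(v,g[v,236:276].tolist(),[int(1000*atd(f,u,v)[2]) for u in range(236,276)])
s=r.sense(); print(s['joint_pos'].round(1),s['ee_rot'],s['position'])
E
```

```text
clock: 20.55
position: [0.5332, 0.2264, 0.2287]
ee_rot: [179.8, 69.9, -4.3]
ft_force: [-4.2, -2.4, 7.4]
opening: 0.115
clock: 21.8
position: [0.4127, 0.1735, 0.4001]
ee_rot: [171.8, 80.2, -11.8]
ft_force: [0.4, -1.0, 1.1]
opening: 0.499
180 [192, 153, 158, 150, 154, 145, 159, 187, 191, 195, 195, 181, 210, 203, 205, 212, 235, 239, 297, 286, 268, 262, 262, 276, 299, 302, 290, 246, 230, 236, 216, 144, 116, 116, 115, 116, 125, 141, 266, 341] [13, 4, 7, 9, 5, 5, 5, 96, 96, 92, 91, 93, 102, 93, 99, 102, 101, 99, 91, 99, 100, 100, 106, 93, 96, 103, 99, 98, 103, 95, 101, 80, 58, 62, 59, 42, 12, 5, 122, 121]
181 [191, 165, 152, 153, 153, 150, 154, 151, 163, 152, 152, 151, 171, 173, 177, 177, 204, 206, 251, 244, 245, 240, 231, 228, 251, 248, 243, 206, 210, 210, 202, 137, 123, 118, 120, 123, 123, 148, 274, 344] [10, 4, 6, 9, 5, 8, 96, 94, 101, 94, 98, 96, 99, 103, 98, 97, 94, 95, 97, 103, 101, 99, 103, 96, 95, 100, 96, 96, 93, 98, 99, 80, 55, 64, 61, 18, 13, 6, 124, 126]
[ 4.990e+01  1.000e-01 -7.830e+01  1.187e+02  8.900e+00  5.430e+01
  1.432e+02] [167.61670484  79.85506365 -16.0657844 ] [0.41000907 0.17194091 0.40036837]
```

Its top-edge middle is now within about 1 mm of centre. Next, the tool goes upright and unwinds over the knob to shut the pane.

```bash
python3 - <<'E'
from plan import *
def down(yaw):
    a=np.radians(yaw); x=np.array([0,0,-1.]); z=np.array([np.cos(a),np.sin(a),0]); return np.column_stack([x,np.cross(z,x),z])
for y in(84.2,-5.8): print(delta(np.array([.5862,.1283,.40]),down(y)))
E
```

```text
(array([176.2, -43.6,  -0.4]), array([ 0.1747,  0.0924, -1.6032]))
(array([176.2, -43.6,  -0.4]), array([-0.2624,  0.0808,  3.0926]))
```

```bash
python3 -m crank '[{"linear":[20,-40,0],"twist":[0.02,0.01,-0.18]},{"linear":[20,-44,0],"twist":[0.04,0.02,-0.36]},{"linear":[40,-44,0],"twist":[0.06,0.03,-0.54]},{"linear":[60,-44,0],"twist":[0.08,0.04,-0.72]},{"linear":[80,-44,0],"twist":[0.1,0.05,-0.9]},{"linear":[100,-44,0],"twist":[0.12,0.06,-1.08]},{"linear":[130,-44,0],"twist":[0.14,0.07,-1.26]},{"linear":[150,-44,0],"twist":[0.16,0.08,-1.44]},{"linear":[176,-44,0],"twist":[0.1747,0.0924,-1.6032]},{"linear":[176,-44,0],"twist":[0.1747,0.0924,-1.6032]}]'
python3 - <<'E'
from plan import *
def down(yaw):
    a=np.radians(yaw); x=np.array([0,0,-1.]); z=np.array([np.cos(a),np.sin(a),0]); return np.column_stack([x,np.cross(z,x),z])
for y in(84.2,-5.8): print(delta(np.array([.5862,.1283,.40]),down(y)))
print(r.sense()['joint_pos'].round(1))
E
```

```text
clock: 23.1
position: [0.5912, 0.1285, 0.3996]
ee_rot: [-93.4, 89.3, -9.3]
ft_force: [-0.4, -0.3, 0.2]
opening: 0.497
(array([-5. , -0.2,  0.4]), array([0.0019, 0.0116, 0.002 ]))
(array([-5. , -0.2,  0.4]), array([ 0.0106,  0.0076, -1.5688]))
[ 24.7  25.8 -52.1  96.5  22.2  67.9  51.2]
```

```bash
python3 -m crank '[{"linear":[-5,0,0],"twist":[0.001,0.001,-0.18]},{"linear":[-5,0,0],"twist":[0.002,0.001,-0.36]},{"linear":[-5,0,0],"twist":[0.004,0.002,-0.54]},{"linear":[-5,0,0],"twist":[0.005,0.003,-0.72]},{"linear":[-5,0,0],"twist":[0.006,0.004,-0.9]},{"linear":[-5,0,0],"twist":[0.007,0.005,-1.08]},{"linear":[-5,0,0],"twist":[0.008,0.006,-1.26]},{"linear":[-5,0,0],"twist":[0.009,0.007,-1.44]},{"linear":[-5,0,0],"twist":[0.0106,0.0076,-1.5688]},{"linear":[-5,0,0],"twist":[0.0106,0.0076,-1.5688]}]'
python3 -m crank '[{"linear":[0,0,-20],"twist":[0,0,0]},{"linear":[0,0,-50],"twist":[0,0,0]},{"linear":[0,0,-65],"twist":[0,0,0]},{"linear":[0,0,-65],"twist":[0,0,0]}]'
python3 - <<'E'
from plan import *
def down(yaw):
    a=np.radians(yaw); x=np.array([0,0,-1.]); z=np.array([np.cos(a),np.sin(a),0]); return np.column_stack([x,np.cross(z,x),z])
print(delta(np.array([.5862,.1283,.302]),down(-5.8)))
print(r.sense()['joint_pos'].round(1))
E
```

```text
clock: 24.35
position: [0.5837, 0.1296, 0.4]
ee_rot: [-134.4, 89.9, -139.9]
ft_force: [-0.4, -0.7, -0.5]
opening: 0.5
clock: 24.85
position: [0.5838, 0.1288, 0.3329]
ee_rot: [-169.0, 89.7, -174.7]
ft_force: [0.9, -0.6, 0.2]
opening: 0.5
(array([  2.4,  -0.5, -30.9]), array([ 0.0004, -0.0046, -0.002 ]))
[ 11.8  24.6 -34.7 101.1  15.9  59.4 -34.4]
```

```bash
python3 -m crank '[{"linear":[2.4,-0.5,-10],"twist":[0,-0.0046,0]},{"linear":[2.4,-0.5,-20],"twist":[0,-0.0046,0]},{"linear":[2.4,-0.5,-30],"twist":[0,-0.0046,0]},{"linear":[2.4,-0.5,-30],"twist":[0,-0.0046,0]}]'
python3 -m crank '[{"linear":[0,0,0],"twist":[0,0,0]},{"linear":[0,0,0],"twist":[0,0,0]},{"linear":[0,0,0],"twist":[0,0,0]},{"linear":[0,0,0],"twist":[0,0,0]}]' -1 20
python3 -m crank '[{"linear":[1,10,0],"twist":[0,0,0]},{"linear":[3,30,0],"twist":[0,0,0]},{"linear":[5,50,0],"twist":[0,0,0]},{"linear":[7,70,0],"twist":[0,0,0]},{"linear":[9,90,0],"twist":[0,0,0]},{"linear":[11,110,0],"twist":[0,0,0]},{"linear":[13,128,0],"twist":[0,0,0]},{"linear":[14.5,142,0],"twist":[0,0,0]},{"linear":[15.3,150,0],"twist":[0,0,0]},{"linear":[15.3,150,0],"twist":[0,0,0]}]'
```

```text
clock: 25.35
position: [0.5866, 0.1284, 0.304]
ee_rot: [-0.6, 89.9, -6.3]
ft_force: [-0.8, 0.4, 0.0]
opening: 0.503
clock: 25.85
position: [0.5863, 0.1291, 0.3055]
ee_rot: [5.0, 89.9, -0.7]
ft_force: [-4.6, 0.5, 5.1]
opening: 0.198
clock: 27.1
position: [0.6013, 0.2774, 0.3055]
ee_rot: [-92.2, 89.6, -97.9]
ft_force: [-9.3, -6.6, 10.4]
opening: 0.196
```

The pane is against the stop (-6.6 N in y). I release, retreat and take a last look.

```bash
python3 -m crank '[{"linear":[0,-0.5,0],"twist":[0,0,0]},{"linear":[0,-0.5,0],"twist":[0,0,0]},{"linear":[0,-0.5,0],"twist":[0,0,0]},{"linear":[0,-0.5,30],"twist":[0,0,0]},{"linear":[0,-0.5,80],"twist":[0,0,0]},{"linear":[-20,-60,120],"twist":[0,0,0]},{"linear":[-60,-120,120],"twist":[0,0,0]},{"linear":[-80,-180,120],"twist":[0,0,0]},{"linear":[-80,-240,120],"twist":[0,0,0]},{"linear":[-80,-300,120],"twist":[0,0,0]}]' 0
python3 - <<'E'
from plan import *
f=cam('top'); g=cam('scene'); C=lambda x,y:((x+.5)/5-.5+215,(y+.5)/5-.5+130)
a=cv2.resize(f['pixels'][130:225,170:360],None,fx=4,fy=4,interpolation=cv2.INTER_CUBIC)[:, :760]; b=cv2.resize(g['pixels'][130:270,280:470],None,fx=4,fy=4,interpolation=cv2.INTER_CUBIC)
c=np.zeros((600,780,3),'u1'); c[:220,:760]=a[80:300]; c[222:600,:760]=b[:378]
cv2.imwrite('pics/e.png',cv2.convertScaleAbs(c,alpha=1.3))
hsv=cv2.cvtColor(f['pixels'],cv2.COLOR_BGR2HSV)
m=((hsv[...,0]>14)&(hsv[...,0]<28)&(hsv[...,1]>130)&(hsv[...,2]>110)).astype('u1'); m[:140]=0; m[215:]=0
k,l,st,cc=cv2.connectedComponentsWithStats(m)
for i in range(1,k):
    if st[i,4]>15 and 220<cc[i][0]<350: print(st[i].tolist(),cc[i].round(1))
print(r.sense()['position'])
E
```

```text
clock: 28.35
position: [0.5221, -0.0091, 0.4257]
ee_rot: [0.5, 89.6, -5.2]
ft_force: [1.9, 0.2, 0.3]
opening: 0.501
[227, 143, 10, 62, 122] [230.3 173.9]
[282, 146, 7, 64, 112] [285.1 180. ]
[286, 147, 6, 62, 105] [288.3 176.9]
[344, 151, 3, 27, 52] [345.1 163.8]
[ 0.52249108 -0.0174503   0.42492181]
```

The picture limit is reached, so I check numerically against the first pictures.

```bash
python3 - <<'E'
from plan import *
f=cam('top'); g=cam('scene'); t0=cv2.imread('pics/top0.png'); s0=cv2.imread('pics/scene0.png')
T=f['pixels'];S=g['pixels']
c=np.array([.589,.2185,.008])+Yw@[.007,0,.053]
uv=proj(g,[c+n*.005-t*.02]).round().astype(int)[0]; print('upper face px',uv,'now',S[uv[1],uv[0]],'start',s0[uv[1],uv[0]])
d=lambda A,B,x,y,w,h:np.abs(A[y:y+h,x:x+w].astype(int)-B[y:y+h,x:x+w]).mean().round(1)
for nme,b in dict(vial=(312,176,14,14),tin=(420,148,25,22),pot=(180,146,32,30),cupb=(172,188,24,22),trivet=(175,230,36,34),decanter=(448,178,42,34),cupa=(447,232,30,22)).items(): print(nme,d(T,t0,*b))
for v in(180,181): print([int(x) for x in T[v,236:276].sum(1)])
for nme,b in dict(vial=(329,220,14,22),pot=(420,140,32,50),dec=(147,295,60,65),tin=(236,320,34,38)).items(): print('scene',nme,d(S,s0,*b))
E
```

```text
upper face px [386 186] now [ 82  95 106] start [60 66 76]
vial 18.7
tin 2.0
pot 2.0
cupb 2.0
trivet 2.2
decanter 2.7
cupa 2.4
[249, 228, 223, 225, 225, 217, 210, 211, 213, 214, 214, 210, 213, 215, 218, 220, 225, 220, 249, 233, 224, 224, 227, 235, 243, 241, 238, 229, 224, 226, 223, 199, 178, 191, 188, 187, 195, 220, 222, 220]
[255, 229, 228, 228, 225, 223, 214, 196, 188, 190, 190, 186, 196, 194, 195, 198, 198, 200, 216, 211, 211, 210, 208, 200, 213, 215, 215, 201, 203, 210, 210, 184, 194, 195, 197, 199, 200, 223, 227, 226]
scene vial 4.7
scene pot 4.1
scene dec 8.8
scene tin 5.4
```

```bash
python3 -c "
from station import r
print(r.job_done())"
```

```text
the job is handed in; nothing more can be done
None
```

I slid the left pane fully open, turned the coaster over about the tool axis and put it back in its cradle. It first sat about 3 mm off-centre, so I regripped and shifted it. I then slid the pane shut and handed the job in at about 28 s of the 66 s allowed.

**Last checks:**
- **Pane:** both ends of travel pressed against their stops, at about 4 N open and 7 N shut. The brass strips are back within 0.2 px along the slide of where they started.
- **Coaster:** cork face out, with its top edge at the seated height of about 0.099 m. It is about 1 mm off the cradle's middle, by a measurement good to 1–2 mm.
- **Surroundings:** in the top view, the tin, pot, cups, trivet and decanter show no change.

**What I could not confirm cleanly:**
- **Vial:** the top view disagreed with the start (a difference of 18.7, against about 2 for the others). I put that down to the arm standing over it, since its scene-view difference (4.7) is no larger than that of the untouched pot and tin.
- **Decanter:** its scene-view difference was somewhat high (8.8). It was unchanged from above, and the arm worked away from it.
- **Final look:** the last picture was refused by the viewer limit, so the closing checks are numbers only.

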